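Lay out the bearing caps on the parts tray

TASK

Lay out the bearing caps in neat rows on the parts tray: each one in the middle of the place painted in its own colour, square with it and standing flat on its two feet with the arch down; the yellow one is already there and must still be so at the end. The one that lies upside down on the bench has to be turned over for it. Set the caps down without dropping them, and leave the spray can, spanner and screwdriver where they are.

Things in the scene. Friction and masses are not known exactly. Their poses are not given: they have to be found in the camera images.
- tray: Shallow parts tray fixed to the bench: 200 (x) by 180 (y) mm, dark rubber floor 6 mm above the bench, aluminium rim 12 mm high and 4 mm thick. Origin: centre of its underside. Four places in two rows of two, each a painted frame 78 (x) by 40 (y) mm round a dark 64 by 26 mm middle, centred at (x, y): red (-44, 33), yellow (44, 33), blue (-44, -33), green (44, -33) mm.
- place_red (a point): Centre of the red place on the tray, on the floor surface (6 mm above the bench); x along the place's long side (78 mm), z up.
- place_yellow (a point): Centre of the yellow place on the tray, on the floor surface (6 mm above the bench); x along the place's long side (78 mm), z up.
- place_blue (a point): Centre of the blue place on the tray, on the floor surface (6 mm above the bench); x along the place's long side (78 mm), z up.
- place_green (a point): Centre of the green place on the tray, on the floor surface (6 mm above the bench); x along the place's long side (78 mm), z up.
- cap_red: Iron bearing cap, red paint on back, sides and ends: 64 (x) by 26 (y) by 36 mm (z), 0.3 kg. An arch of radius 17 mm runs along y through its underside, leaving two feet 15 mm long (x) and a back 19 mm thick. Origin: centre of the underside, between the feet; z points from feet to back. Starts on the bench on its feet, arch down.
- cap_yellow: Iron bearing cap, yellow paint on back, sides and ends: 64 (x) by 26 (y) by 36 mm (z), 0.3 kg. An arch of radius 17 mm runs along y through its underside, leaving two feet 15 mm long (x) and a back 19 mm thick. Origin: centre of the underside, between the feet; z points from feet to back. Starts in its place on the tray, on its feet.
- cap_blue: Iron bearing cap, blue paint on back, sides and ends: 64 (x) by 26 (y) by 36 mm (z), 0.3 kg. An arch of radius 17 mm runs along y through its underside, leaving two feet 15 mm long (x) and a back 19 mm thick. Origin: centre of the underside, between the feet; z points from feet to back. Starts upside down: back on the bench, arch and feet up, origin 36 mm up, z down.
- cap_green: Iron bearing cap, green paint on back, sides and ends: 64 (x) by 26 (y) by 36 mm (z), 0.3 kg. An arch of radius 17 mm runs along y through its underside, leaving two feet 15 mm long (x) and a back 19 mm thick. Origin: centre of the underside, between the feet; z points from feet to back. Starts on the bench on its feet, arch down.
- spray_can: Bystander: upright spray can with orange label, 52 mm diameter, 115 mm tall. Origin: centre of its underside.
- spanner: Bystander: steel spanner lying flat on the bench, 180 mm long (its x). Origin: on its underside, near the middle.
- screwdriver: Bystander: screwdriver lying on the bench, 200 mm long (its x). Origin: on its underside, near the middle.
Not all that is in view belongs to the job. What is shaped like the cap_blue but pink is not meant.

How it is judged:
By the outcome, as a careful person would: the job done as asked, in the order asked, and still so for the second after the job is handed in, with the robot touching nothing.
It also fails if it takes over 72 s, if anything falls off the work surface, if the arm or the gripper's body presses on something with over 40 N, if the wrist force passes 120 N, or if a joint passes its speed limit or range.

ROBOT

A 6-joint arm with a two-finger parallel gripper is mounted at the origin on the work surface. World frame = base frame: x ahead of the robot, y to its left, z up, the work surface at z = 0. Lengths are in mm, angles in rad, forces in N, time in s.
With the tool pointing down it reaches from about 275 to 750 mm from the base axis. Payload 10.2 kg.
Tool frame: the origin (TCP) lies between the finger pads; the fingertips stand 8 mm ahead of it and the grasp point (between the pads) lies 11 mm behind it; z points along the fingers, y is the line along which they close (so a half turn about z gives the same grasp; the last joint's range is limited). The gripper opens to 85 mm and grips with 20 to 120 N. Pads are 22 mm wide; open, the fingers measure 114 mm over their backs; the gripper's body (76 mm by 85 mm) begins 54 mm behind the grasp point. The pads swing forward as they close: fully open they stand 13 mm farther back than shut.
Start: joints at [-1.364, 0.313, 1.498, -0, 1.331, -0.223], TCP at [218.75, -477.263, 239.294] pointing down, gripper open.
Joint ranges: [-2.94, 2.94], [-0.97, 2.17], [0.19, 2.56], [-1.23, 4.37], [0.02, 3.11], [-2.88, 2.88]. Speed limits (rad/s): [2.39, 2.39, 3.01, 3.14, 3.14, 3.14].

INTERFACE

Orientations are given as a unit quaternion [w, x, y, z].
In Python, from rig import * gives the robot as it stands.
- The arm moves only by the shell command python3 -m handwheel 'ROWS' [FORCE]. ROWS is JSON, a list that holds one entry, the list of rows, each a list of 7 numbers: the shift along the world's x, y, z in mm, then the turn, a rotation vector about the world's x, y, z in degrees, then the opening, from -1 (shut) to 1 (fully open). A call has 1 to 8 rows; each row shifts and turns the commanded pose from where the row before left it; what a row does not reach is not made up. A row lasts 1/8 s, in which the tool goes at most 62.5 mm and 10.7 degrees, less where a joint would pass 70% of its speed; a pose out of reach is approached as far as the arm can. A call is refused whole if a number of a shift passes 62.5 or a number of a turn 10.7, either way. A call with a gripper value outside its range is refused whole. The fingers move at their own pace and stop on an object; FORCE is the grip in N (left out, the last holds). Time passes only in rows, so rows that do not move let the fingers close. It gives the time, the measured TCP pose, the force, the opening and the grip force at its end, in the units of the state.
- sense(): the state, without advancing time (a new reading comes with each control period).
- capture(name): name is "scene" or "top"; returns a dict with "image" (480x640x3 uint8, red, green, blue), "fx", "fy", "cx", "cy" (pixels), "rvec" (rotation vector, rad) and "tvec" (3), from world to camera coordinates, as OpenCV has them. Camera axes: x right, y down, z forward; pixel columns grow to the right and rows downward; lengths in mm; the calibration is good to about 2 mm. A picture is of the moment at which its call begins. There is no depth.
- finish_job(): hands the job in; it is judged then, once.
The state is a dict: "time_s": time; "joints": joint angles; "dq": joint speeds; "tau": joint torques, N m; "eef_pos": TCP position; "ee_rot": TCP orientation; "force": force on the tool from outside, world axes, zero at the start; "wrist_torque": the same for the moment, N m; "grip_width": opening from 0.0 (shut) to 1.0 (fully open); "grip_force": force on a finger pad.
Only numpy, scipy, OpenCV 4.12 (cv2) and the standard library are available. Lean on these libraries where they do the work, as an engineer would, in place of code of your own. Each camera call takes 0.05 s, during which the arm holds its last target. There are 200 camera calls.

## Working session

There is one attempt and no reset: what is moved stays moved. The work goes in short steps, Python scripts to look and compute and a shell command to move; the robot and the scene stay as the last step left them, time stands still between calls to the robot, and variables do not carry over. Pictures are saved under pics/ and viewed, at most 10 in all, crops included, and the job is handed in when it is done.

```bash
ls; mkdir -p pics; python3 - <<'E'
from rig import *
import cv2,numpy as np
s=sense();print({k:np.round(v,3).tolist() for k,v in s.items()})
for n in("scene","top"):
    c=capture(n);cv2.imwrite(f"pics/{n}0.png",c["image"][:,:,::-1]);np.save(f"pics/{n}0.npy",c,allow_pickle=True)
    R=cv2.Rodrigues(np.array(c["rvec"],float))[0];print(n,c["fx"],c["cx"],c["cy"],-R.T@np.array(c["tvec"]).ravel(),R.round(2).tolist())
E
```

```text
pics
{'time_s': 0.0, 'joints': [-1.364, 0.313, 1.498, -0.0, 1.331, -0.223], 'dq': [0.001, -0.0, 0.0, 0.001, -0.001, -0.001], 'tau': [-0.004, -41.228, -25.975, -0.0, 0.004, 0.0], 'eef_pos': [218.69, -477.002, 238.737], 'ee_rot': [-0.001, 0.977, 0.213, 0.0], 'force': [0.202, 0.899, 0.036], 'wrist_torque': [-0.033, -0.001, -0.015], 'grip_force': 0.0, 'grip_width': 1.0}
scene 605.4630157699835 330.51776228937854 226.59741634830152 [1376.87132483 -583.28976981  854.18075827] [[0.66, 0.75, -0.02], [0.44, -0.41, -0.8], [-0.6, 0.52, -0.6]]
top 470.99330682651055 319.25297748550923 236.7047851541802 [ 527.09936465   59.85776564 1030.09131168] [[0.03, -1.0, -0.03], [-1.0, -0.02, -0.06], [0.06, 0.03, -1.0]]
```

View pics/scene0.png

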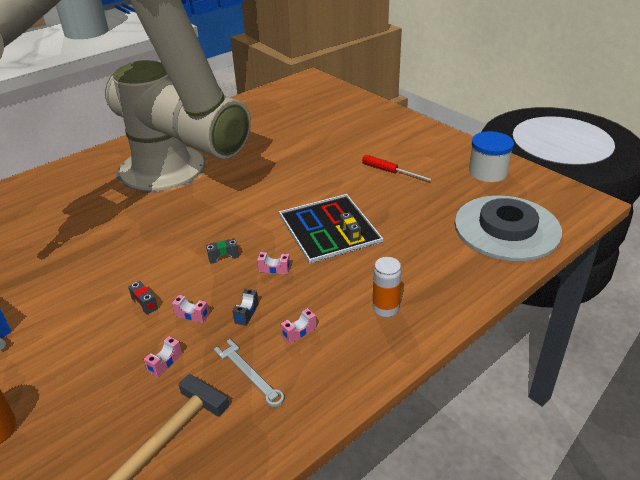

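View pics/top0.png

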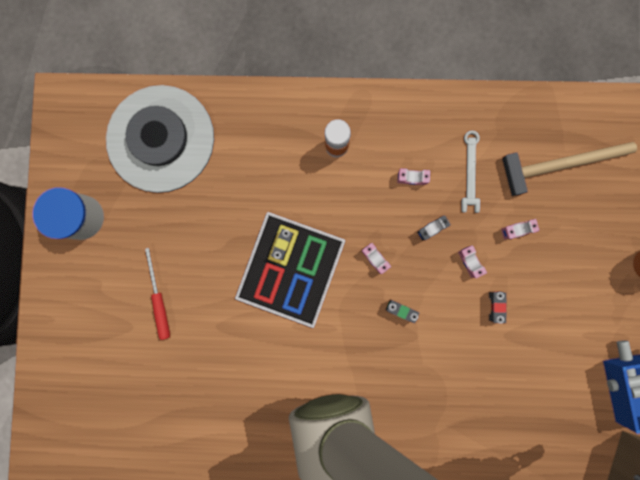

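The scene view shows red (143,297), green (223,250), a dark upturned one (245,306) and four pink upturned ones at (273,263), (190,308), (163,356), (299,326). In the top view, red is at (499,308), green (403,311), dark upturned (433,228), and the tray about (290,270) with yellow at (284,245). The candidates for cap_blue are the dark one and the four pinks. The dark one fits because the pink ones are excluded by colour, so I'll confirm it in a crop.

```bash
python3 - <<'E'
import cv2,numpy as np
a=cv2.imread("pics/scene0.png")[225:385,125:325];b=cv2.imread("pics/top0.png")[150:330,350:550]
a=cv2.resize(a,(400,320),interpolation=cv2.INTER_CUBIC);b=cv2.resize(b,(400,360),interpolation=cv2.INTER_CUBIC)
o=np.zeros((360,800,3),np.uint8);o[:320,:400]=a;o[:,400:]=b;cv2.imwrite("pics/crop0.png",o)
E
```

```text
(no output)
```

View pics/crop0.png

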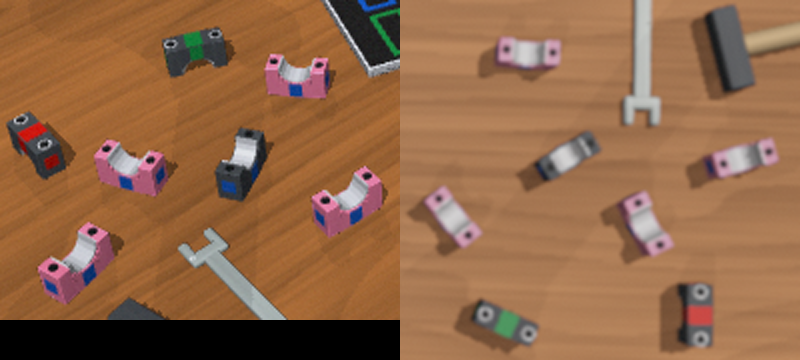

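The dark grey cap with the blue patches (scene 245,306; top 433,228) is upside down and fits cap_blue. The four pink ones are decoys. Now I'll measure.

```bash
cat >h.py <<'E'
import cv2,numpy as np
def load(n): return np.load(n,allow_pickle=True).item()
def cam(c):
    R=cv2.Rodrigues(np.array(c["rvec"],float))[0];t=np.array(c["tvec"],float).reshape(3)
    K=np.array([[c["fx"],0,c["cx"]],[0,c["fy"],c["cy"]],[0,0,1.]]);return K,R,t
def plane(c,uv,z):
    K,R,t=cam(c);o=-R.T@t;uv=np.atleast_2d(uv).astype(float)
    d=(R.T@np.linalg.inv(K)@np.c_[uv,np.ones(len(uv))].T).T
    return o+d*((z-o[2])/d[:,2])[:,None]
def tri(a,b,ua,ub):
    P=[(lambda K,R,t:K@np.c_[R,t])(*cam(c)) for c in(a,b)]
    X=cv2.triangulatePoints(P[0],P[1],np.array(ua,float).reshape(2,1),np.array(ub,float).reshape(2,1))[:,0]
    X=X[:3]/X[3]
    e=[np.linalg.norm((lambda p:p[:2]/p[2])(p@np.r_[X,1])-u) for p,u in zip(P,(ua,ub))]
    return X.round(1),np.round(e,1)
def colour(c,name):
    h,s,v=[x.astype(int) for x in cv2.split(cv2.cvtColor(c["image"],cv2.COLOR_RGB2HSV))]
    m={"red":((h<4)|(h>174))&(s>150),"green":(h>45)&(h<85)&(s>90),"blue":(h>100)&(h<125)&(s>110),"yellow":(h>22)&(h<34)&(s>130)}[name]
    return (m&(v>50)).astype(np.uint8)
def blobs(m,roi,amin=8):
    x0,y0,x1,y1=roi;q=np.zeros_like(m);q[y0:y1,x0:x1]=m[y0:y1,x0:x1]
    n,l,s,ce=cv2.connectedComponentsWithStats(q);return [(int(s[i,4]),ce[i].round(1).tolist(),l==i) for i in range(1,n) if s[i,4]>=amin]
def body(c,roi):
    """everything that is not wood, biggest blob in roi -> hull pixels"""
    h,s,v=[x.astype(int) for x in cv2.split(cv2.cvtColor(c["image"],cv2.COLOR_RGB2HSV))]
    m=(~((h>=5)&(h<=24)&(s>95))).astype(np.uint8)
    b=max(blobs(m,roi),key=lambda b:b[0]);cs,_=cv2.findContours(b[2].astype(np.uint8),0,1)
    return b[0],cv2.convexHull(max(cs,key=cv2.contourArea))[:,0]
def capfit(c,roi,zt=36,zb=0):
    """hull on plane zt = top rect + its bottom shifted by d; returns centre, angle, sizes less shift"""
    n,hu=body(c,roi);P=plane(c,hu,zt)[:,:2]
    r=cv2.minAreaRect(P.astype(np.float32));a=np.radians(r[2]);
    if r[1][0]<r[1][1]:a+=np.pi/2
    K,R,t=cam(c);o=-R.T@t;mid=P.mean(0);d=(o[:2]-mid)*(zt-zb)/(o[2]-zb)
    u=np.array([np.cos(a),np.sin(a)]);v=np.array([-u[1],u[0]]);ctr=0;sz=[]
    px=o[2]/c["fx"]
    for w in(u,v):
        e=P@w;ctr=ctr+w*((e.max()+e.min())/2-d@w/2);sz.append(np.ptp(e)-abs(d@w)+px)
    return ctr.round(1),((np.degrees(a)+90)%180-90).round(1),np.round(sz,1),n
E
python3 - <<'E'
from h import *
T,S=load("pics/top0.npy"),load("pics/scene0.npy")
for n,rt,rs in(("red",(480,285,520,330),(125,275,165,320)),("green",(380,295,425,325),(200,235,245,268))):
    a=max(blobs(colour(T,n),rt),key=lambda b:b[0]);b=blobs(colour(S,n),rs,5)
    print(n,a[:2],[x[:2] for x in b]);print([tri(T,S,a[1],x[1]) for x in b]);print(capfit(T,rt))
print("blue",capfit(T,(410,205,460,250)),body(T,(410,205,460,250))[1].tolist(),body(S,(225,280,265,330))[1].tolist())
TR,SR=(225,205,350,335),(275,190,385,265)
for n in("red","yellow","blue","green"):
    f=[]
    for c,r in((T,TR),(S,SR)):
        b=max(blobs(colour(c,n),r),key=lambda b:b[0]);cs,_=cv2.findContours(b[2].astype(np.uint8),0,1)
        q=cv2.minAreaRect(cv2.convexHull(np.vstack(cs)));k=cv2.approxPolyDP(cv2.convexHull(np.vstack(cs)),4,True)[:,0]
        f.append((np.array(q[0]),k))
    print(n,tri(T,S,f[0][0],f[1][0]),plane(T,f[0][0],6)[0].round(1),plane(S,f[1][0],6)[0].round(1))
E
```

```text
red (98, [499.2, 307.4]) [(97, [139.8, 292.0]), (41, [150.5, 305.4])]
[(array([ 450.8, -292.3,   30.5]), array([0.3, 0.2])), (array([ 4.581e+02, -2.904e+02, -2.000e-01]), array([7.2, 4.8]))]
(array([ 451.2, -292.3]), np.float64(0.2), array([65.6, 25.1]), 493)
green (91, [403.0, 311.7]) [(106, [221.8, 247.3])]
[(array([437.1, -91.2,  25.8]), array([0.9, 0.5]))]
(array([436. , -92.7]), np.float64(69.8), array([65.7, 28.8]), 420)
blue (array([ 616.1, -155.5]), np.float64(-56.1), array([64. , 29.7]), 417) [[444, 215], [446, 217], [448, 220], [450, 224], [447, 227], [436, 234], [427, 239], [422, 239], [419, 236], [418, 234], [418, 231], [421, 228], [429, 222], [443, 215]] [[248, 289], [254, 290], [256, 291], [257, 297], [257, 304], [255, 309], [252, 315], [249, 320], [247, 323], [245, 325], [235, 323], [234, 321], [233, 315], [233, 309], [234, 307], [242, 293], [244, 290], [245, 289]]
red (array([487.6, 194. ,   8.4]), array([0.4, 0.2])) [488. 195.   6.] [484.8 195.8   6. ]
yellow (array([570.2, 166.5,  -7.5]), array([1.4, 0.8])) [571.5 167.5   6. ] [581.8 153.1   6. ]
blue (array([467.2, 133.3,   4.1]), array([0.2, 0.1])) [467.  132.8   6. ] [469.3 131.9   6. ]
green (array([550.8, 105.5,   3.8]), array([0.2, 0.1])) [550.5 105.    6. ] [553.2 103.9   6. ]
```

```bash
python3 - <<'E'
from h import *
T,S=load("pics/top0.npy"),load("pics/scene0.npy")
for n,rt,rs in(("red",(480,285,520,330),(125,275,165,320)),("green",(380,295,425,325),(200,235,245,268))):
    g=[]
    for c,r in((T,rt),(S,rs)):
        h,s,v=[x.astype(int) for x in cv2.split(cv2.cvtColor(c["image"],cv2.COLOR_RGB2HSV))]
        _,hu=body(c,r);m=np.zeros(v.shape,np.uint8);cv2.fillConvexPoly(m,hu,1);m=cv2.erode(m,np.ones((3,3)))
        g.append([b[1] for b in sorted(blobs(((m>0)&(v>105)&(s<90)).astype(np.uint8),r,3),key=lambda b:-b[0])[:3]])
    print(n,g)
    for a in g[0]:
        for b in g[1]:
            X,e=tri(T,S,a,b)
            if e.max()<2:print(a,b,X,e)
o=[]
for c,(x,y) in((T,(413,208)),(S,(224,284))):
    o.append(cv2.resize(c["image"][y:y+42,x:x+40,::-1],(400,420),interpolation=cv2.INTER_NEAREST))
cv2.imwrite("pics/crop1.png",np.hstack(o))
E
```

```text
red [[[500.0, 295.8], [500.2, 318.5], [499.5, 302.0]], [[146.9, 296.8], [135.5, 285.2]]]
[500.0, 295.8] [146.9, 296.8] [ 476.3 -290.7   34.5] [0.7 0.4]
[500.2, 318.5] [135.5, 285.2] [ 429.4 -291.3   34.2] [0.7 0.5]
green [[[392.4, 306.8], [413.4, 316.3], [400.2, 306.7]], [[210.1, 246.6], [231.8, 241.8]]]
[392.4, 306.8] [231.8, 241.8] [446.5 -68.9  34.4] [0.2 0.1]
[413.4, 316.3] [210.1, 246.6] [ 428.1 -112.9   34.4] [0.1 0.1]
```

View pics/crop1.png

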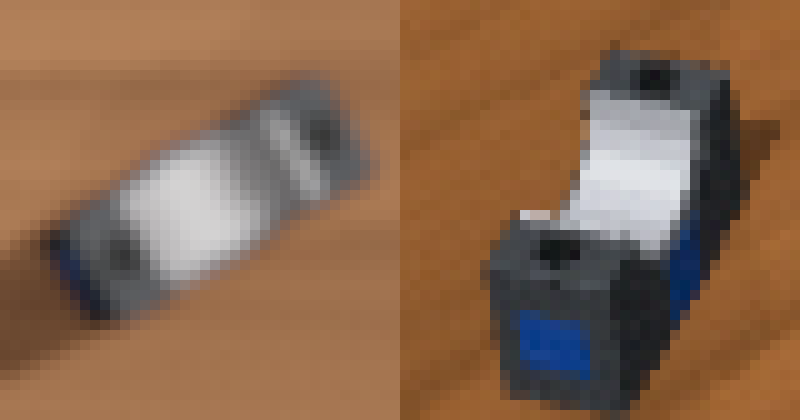

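The crop shows the hole centres of the upturned feet: top (445.0,220.8) and (425.0,232.8), scene (239.5,308.5) and (249.1,291.3).

```bash
python3 - <<'E'
from h import *
T,S=load("pics/top0.npy"),load("pics/scene0.npy")
A=[tri(T,S,(445,220.8),(239.5,308.5)),tri(T,S,(425,232.8),(249.1,291.3))];print(A)
d=A[0][0]-A[1][0];print((A[0][0]+A[1][0])/2,np.degrees(np.arctan2(d[1],d[0])),np.linalg.norm(d))
for p in [(445,220.8),(425,232.8)]:print(plane(T,p,36)[0].round(1))
for r in [(480,285,520,330),(380,295,425,325),(410,205,460,250)]:print(capfit(T,r))
E
```

```text
[(array([ 629.7, -175.8,   36. ]), array([0.3, 0.2])), (array([ 603.3, -134.4,   36.2]), array([0.2, 0.1]))]
[ 616.5 -155.1   36.1] -57.47510971220888 49.101527471149055
[ 629.4 -176.3   36. ]
[ 603.  -134.7   36. ]
(array([ 451.2, -292.3]), np.float64(0.2), array([65.6, 25.1]), 493)
(array([436. , -92.7]), np.float64(69.8), array([65.7, 28.8]), 420)
(array([ 616.1, -155.5]), np.float64(-56.1), array([64. , 29.7]), 417)
```

```bash
cat >g.py <<'E'
import sys,numpy as np
from rig import *
from scipy.spatial.transform import Rotation as Ro
def cur():
    s=sense();q=s["ee_rot"];return s,np.array(s["eef_pos"]),Ro.from_quat([q[1],q[2],q[3],q[0]])
def target(yaw,tilt=0,hd=0):
    """tool down, tool x at yaw deg; then tilted by tilt deg so that it points towards heading hd"""
    b=Ro.from_euler('z',yaw,degrees=True)*Ro.from_euler('x',180,degrees=True)
    h=np.radians(hd);return Ro.from_rotvec(np.radians(tilt)*np.array([np.sin(h),-np.cos(h),0]))*b
def go(p,R):
    s,c,r=cur();print("shift",(np.array(p)-c).round(1),"turn",np.degrees((R*r.inv()).as_rotvec()).round(1),"t",s["time_s"],"pos",c.round(1))
E
python3 -m handwheel '[[[47,37,-36,0,0,-4.8,0.2],[47,37,-36,0,0,-4.8,0.2],[47,37,-36,0,0,-4.8,0.2],[46,37,-36,0,0,-4.8,0.2],[46,37,-35,0,0,-4.8,0.2],[0,0,0,0,0,0,0.2]]]' 60
python3 -c "
from g import *
go([452,-291.5,15],target(0.5))"
```

```text
time_s: 0.85
eef_pos: [429.4, -307.4, 75.7]
ee_rot: [-0.002, 1.0, 0.007, -0.002]
force: [0.0, -0.7, -0.5]
grip_width: 0.596
grip_force: 0.0
shift [ 22.6  15.9 -60.7] turn [-0.2 -0.2 -0.3] t 0.85 pos [ 429.4 -307.4   75.7]
```

```bash
python3 -m handwheel '[[[0,0,0,0,0,0,0.2],[0,0,0,0,0,0,0.2]]]' | head -2
python3 -c "
from g import *
go([452,-291.5,15],target(0.5))"
```

```text
time_s: 1.1
eef_pos: [428.0, -311.9, 78.9]
shift [ 24.   20.4 -63.9] turn [ 0.1  0.  -0.1] t 1.1 pos [ 428.  -311.9   78.9]
```

```bash
python3 -m handwheel '[[[12,10,0,0,0,0,0.2],[12,10,-10,0,0,0,0.2],[0,0,-20,0,0,0,0.2],[0,0,-20,0,0,0,0.2],[0,0,-14,0,0,0,0.2],[0,0,0,0,0,0,0.2]]]' 
python3 -c "
from g import *
go([452,-291.5,15],target(0.5))"
```

```text
time_s: 1.85
eef_pos: [452.4, -290.1, 13.2]
ee_rot: [-0.001, 1.0, 0.006, -0.001]
force: [0.3, -0.5, 0.1]
grip_width: 0.597
grip_force: 0.0
shift [-0.4 -1.4  1.8] turn [-0.1 -0.1 -0.1] t 1.85 pos [ 452.4 -290.1   13.2]
```

```bash
python3 -m handwheel '[[[0,0,0,0,0,0,-1],[0,0,0,0,0,0,-1],[0,0,0,0,0,0,-1],[0,0,0,0,0,0,-1],[0,0,0,0,0,0,-1]]]' 60
python3 -m handwheel '[[[0,0,10,0,0,0,-1],[0,0,25,0,0,0,-1],[0,20,40,0,0,0,-1],[5,50,0,0,0,-3,-1],[5,50,0,0,0,-4,-1],[5,50,0,0,0,-4,-1],[5,50,0,0,0,-4,-1],[5,50,0,0,0,-4,-1]]]'
python3 -c "
from g import *
go([488,195,60],target(-18.5))"
```

```text
time_s: 2.48
eef_pos: [452.9, -291.2, 15.0]
ee_rot: [0.001, 1.0, 0.005, 0.001]
force: [-0.1, 0.2, 6.4]
grip_width: 0.299
grip_force: 60.0
time_s: 3.48
eef_pos: [477.2, -19.1, 89.5]
ee_rot: [-0.0, 0.987, -0.161, -0.0]
force: [0.5, -0.1, -2.7]
grip_width: 0.293
grip_force: 59.4
shift [ 10.8 214.1 -29.5] turn [-0. -0.  0.] t 3.475 pos [477.2 -19.1  89.5]
```

```bash
python3 -m handwheel '[[[3,45,0,0,0,0,-1],[2,45,0,0,0,0,-1],[2,45,-10,0,0,0,-1],[2,45,-10,0,0,0,-1],[2,34,-10,0,0,0,-1],[0,0,0,0,0,0,-1],[0,0,0,0,0,0,-1]]]'
python3 -c "
from g import *
go([488,195,21],target(-18.5))"
```

```text
time_s: 4.35
eef_pos: [488.3, 192.8, 59.4]
ee_rot: [0.0, 0.987, -0.16, -0.0]
force: [0.6, -0.2, -3.0]
grip_width: 0.293
grip_force: 59.7
shift [ -0.3   2.2 -38.4] turn [ 0.  -0.  -0.1] t 4.35 pos [488.3 192.8  59.4]
```

```bash
python3 -m handwheel '[[[0,1,-15,0,0,0,-1],[0,1,-15,0,0,0,-1],[0,0,-4,0,0,0,-1],[0,0,0,0,0,0,-1]]]'; python3 -m handwheel '[[[0,0,0,0,0,0,-1]]]' |sed -n 2,4p
python3 -c "
from g import *
go([488,195,21],target(-18.5))"
```

```text
time_s: 4.85
eef_pos: [488.3, 195.1, 24.8]
ee_rot: [0.0, 0.987, -0.16, -0.0]
force: [-0.3, 0.6, -3.6]
grip_width: 0.291
grip_force: 59.8
eef_pos: [488.7, 195.2, 25.5]
ee_rot: [-0.0, 0.987, -0.16, 0.0]
force: [-0.5, -0.1, -3.3]
shift [-0.7 -0.2 -4.5] turn [-0.   0.  -0.1] t 4.975 pos [488.7 195.2  25.5]
```

```bash
for i in 1; do python3 -m handwheel '[[[0,0,-2,0,0,0,-1],[0,0,-1,0,0,0,-1],[0,0,0,0,0,0,-1]]]' | sed -n 2,4p;  python3 -m handwheel '[[[0,0,-1,0,0,0,-1],[0,0,0,0,0,0,-1]]]' | sed -n 2,4p;done
```

```text
eef_pos: [488.4, 195.3, 22.2]
ee_rot: [0.0, 0.987, -0.16, -0.0]
force: [1.0, -0.3, -2.6]
eef_pos: [488.4, 195.3, 21.1]
ee_rot: [0.0, 0.987, -0.16, -0.0]
force: [0.4, 0.4, -3.1]
```

```bash
python3 -m handwheel '[[[0,0,-0.5,0,0,0,-1],[0,0,0,0,0,0,-1]]]' | sed -n 2,4p;  python3 -m handwheel '[[[0,0,-0.5,0,0,0,-1],[0,0,0,0,0,0,-1]]]' | sed -n 2,4p; python3 -m handwheel '[[[0,0,-0.5,0,0,0,-1],[0,0,0,0,0,0,-1]]]' | sed -n 2,4p
```

```text
eef_pos: [488.5, 195.3, 21.0]
ee_rot: [0.0, 0.987, -0.16, 0.0]
force: [-2.7, -1.1, 3.9]
eef_pos: [488.5, 195.3, 21.0]
ee_rot: [0.0, 0.987, -0.16, 0.0]
force: [-5.8, -1.6, 10.5]
eef_pos: [488.5, 195.3, 21.0]
ee_rot: [0.0, 0.987, -0.16, 0.0]
force: [-7.5, -2.3, 15.9]
```

```bash
python3 -m handwheel '[[[0,0,0,0,0,0,-0.3],[0,0,0,0,0,0,0.2],[0,0,0,0,0,0,0.2],[0,0,10,0,0,0,0.2],[0,0,30,0,0,0,0.2],[0,-20,40,0,0,0,0.2],[5,-40,30,0,0,0,0.2]]]' 
python3 - <<'E'
from g import *
rho=-57.2;u=np.array([np.cos(np.radians(rho)),np.sin(np.radians(rho)),0])
p=np.array([616.3,-155.3,0])+11*u+[0,0,90]
R=target(rho,45,rho+180);print(R.apply([0,0,1]).round(2));go(p,R)
E
```

```text
time_s: 7.22
eef_pos: [493.6, 135.3, 131.9]
ee_rot: [-0.0, 0.987, -0.159, 0.001]
force: [1.0, -0.1, -1.3]
grip_width: 0.599
grip_force: 0.0
[-0.38  0.59 -0.71]
shift [ 128.7 -299.9  -41.9] turn [ 28.1  36.4 -36.9] t 7.225 pos [493.6 135.3 131.9]
```

```bash
python3 -m handwheel '[[[16,-37,0,3.5,4.55,-4.6,0.2],[16,-37,0,3.5,4.55,-4.6,0.2],[16,-37,0,3.5,4.55,-4.6,0.2],[16,-37,0,3.5,4.55,-4.6,0.2],[16,-37,0,3.5,4.55,-4.6,0.2],[16,-37,0,3.5,4.55,-4.6,0.2],[16,-37,-10,3.5,4.55,-4.6,0.2],[16,-37,-10,3.5,4.55,-4.6,0.2]]]' 
python3 - <<'E'
from g import *
rho=-57.2;u=np.array([np.cos(np.radians(rho)),np.sin(np.radians(rho)),0])
p=np.array([616.3,-155.3,0])+11*u+[0,0,19]
R=target(rho,45,rho+180);go(p,R);print(np.round(sense()["joints"],2))
from h import *
c=capture("top");np.save("pics/t1.npy",c,allow_pickle=True)
b=max(blobs(colour(c,"red"),(240,255,292,312)),key=lambda b:b[0]);print(b[:2])
cv2.imwrite("pics/t1.png",cv2.resize(c["image"][200:340,220:360,::-1],(560,560),interpolation=cv2.INTER_CUBIC))
E
```

```text
time_s: 8.22
eef_pos: [621.8, -162.1, 110.4]
ee_rot: [-0.183, 0.81, -0.443, -0.338]
force: [0.4, -0.3, 0.1]
grip_width: 0.602
grip_force: 0.0
shift [  0.4  -2.5 -91.4] turn [-0.1 -0.3  0.1] t 8.225 pos [ 621.8 -162.1  110.4]
[-0.56  1.1   0.67  0.35  2.08  2.07]
(370, [272.1, 281.9])
```

View pics/t1.png

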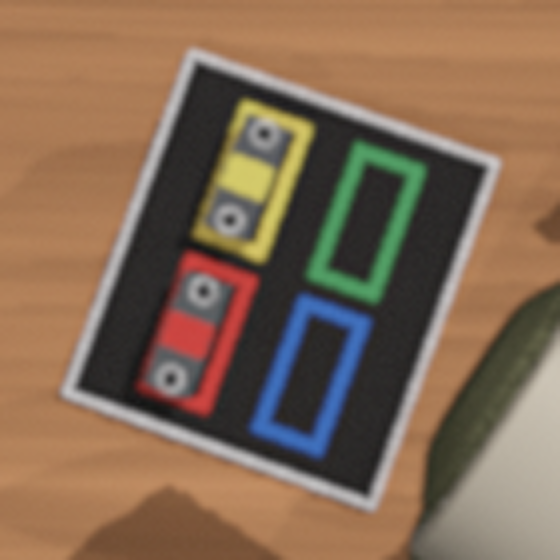

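The red cap sits in its frame, with its centre at about (267,283) in full-image pixels, and yellow is untouched. I'll check numerically while going down to blue.

```bash
python3 -m handwheel '[[[0,-1,-20,0,0,0,0.2],[0,-1.5,-25,0,0,0,0.2],[0,0,-25,0,0,0,0.2],[0,0,-15,0,0,0,0.2],[0,0,-6,0,0,0,0.2],[0,0,0,0,0,0,0.2]]]' 
python3 - <<'E'
from g import *
from h import *
rho=-57.2;u=np.array([np.cos(np.radians(rho)),np.sin(np.radians(rho)),0])
go(np.array([616.3,-155.3,0])+11*u+[0,0,19],target(rho,45,rho+180))
c=load("pics/t1.npy")
f=lambda x,y:((x+.5)/4-.5+220,(y+.5)/4-.5+200)
B=plane(c,[f(203,290),f(172,378),f(264,134),f(230,218)],42)[:,:2]
for i in(0,2):
    d=B[i]-B[i+1];print((B[i]+B[i+1])/2,np.degrees(np.arctan2(d[1],d[0])),np.linalg.norm(d))
E
```

```text
time_s: 9.02
eef_pos: [621.6, -163.2, 18.9]
ee_rot: [-0.182, 0.811, -0.442, -0.337]
force: [-0.4, -1.0, -1.2]
grip_width: 0.601
grip_force: 0.0
shift [ 0.7 -1.4  0.1] turn [ 0.  -0.2 -0.1] t 9.025 pos [ 621.6 -163.2   18.9]
[488.6958137  195.37279909] -17.65401878357203 48.62812632539338
[572.31869902 166.74819916] -20.303696694358685 47.65060805279738
```

```bash
python3 -m handwheel '[[[0.5,-1,0,0,0,0,0.2],[0,0,0,0,0,0,-1],[0,0,0,0,0,0,-1],[0,0,0,0,0,0,-1],[0,0,0,0,0,0,-1],[0,0,0,0,0,0,-1]]]' 70
python3 -m handwheel '[[[0,0,8,0,0,0,-1],[0,0,25,0,0,0,-1],[0,0,35,0,0,0,-1],[0,0,25,-7.6,-4.9,0,-1],[0,0,10,-7.6,-4.9,0,-1],[0,0,0,-7.6,-4.9,0,-1],[0,0,0,-7.6,-4.9,0,-1],[0,0,0,-7.6,-4.9,0,-1]]]'
python3 -m handwheel '[[[-16,-7,0,0,0,9.7,-1],[-16,-7,0,0,0,9.7,-1],[-16,-7,0,0,0,9.7,-1],[-16,-7,0,0,0,9.7,-1],[-16,-7,0,0,0,9.7,-1],[-16,-7,0,0,0,9.7,-1],[-16,-7,0,0,0,9.7,-1],[-16,-7,0,0,0,9.7,-1]]]'
python3 - <<'E'
from g import *
go([430,-250,110],target(60));print(np.round(sense()["joints"],2))
E
```

```text
time_s: 9.78
eef_pos: [622.2, -164.6, 19.3]
ee_rot: [-0.182, 0.811, -0.442, -0.337]
force: [3.7, -3.3, 5.8]
grip_width: 0.296
grip_force: 69.3
time_s: 10.78
eef_pos: [622.0, -164.0, 123.8]
ee_rot: [0.002, 0.878, -0.479, 0.003]
force: [0.6, -0.8, -3.2]
grip_width: 0.289
grip_force: 68.7
time_s: 11.78
eef_pos: [493.4, -220.1, 123.0]
ee_rot: [0.001, 0.984, 0.179, 0.002]
force: [0.1, 0.4, -2.9]
grip_width: 0.293
grip_force: 68.9
shift [-63.4 -29.9 -13. ] turn [ 0.   0.2 39.4] t 11.775 pos [ 493.4 -220.1  123. ]
[-0.64  0.46  1.61  0.    1.07  0.57]
```

```bash
python3 -m handwheel '[[[-16,-7.5,0,0,0,9.85,-1],[-16,-7.5,0,0,0,9.85,-1],[-16,-7.5,0,0,0,9.85,-1],[-15,-7.5,0,0,0,9.85,-1],[0,0,0,7.8,-4.5,0,-1],[0,0,0,7.8,-4.5,0,-1],[0,0,0,7.8,-4.5,0,-1]]]'
python3 -m handwheel '[[[0,0,0,7.8,-4.5,0,-1],[0,0,0,7.8,-4.5,0,-1],[0,0,-20,0,0,0,-1],[0,0,-20,0,0,0,-1],[0,0,-20,0,0,0,-1],[0,0,-10,0,0,0,-1],[0,0,0,0,0,0,-1]]]'
python3 - <<'E'
from g import *
go([430,-250,43],target(60,45,60));print(np.round(sense()["joints"],2))
E
```

```text
time_s: 12.65
eef_pos: [431.2, -250.4, 123.5]
ee_rot: [-0.117, 0.843, 0.484, 0.206]
force: [-1.0, -0.1, -3.4]
grip_width: 0.291
grip_force: 69.0
time_s: 13.52
eef_pos: [431.0, -249.9, 51.2]
ee_rot: [-0.192, 0.801, 0.459, 0.332]
force: [0.3, -0.5, -2.4]
grip_width: 0.295
grip_force: 69.1
shift [-1.  -0.1 -8.2] turn [-0.2 -0.1  0.3] t 13.525 pos [ 431.  -249.9   51.2]
[-1.09  0.67  1.72  0.67  1.31 -0.93]
```

```bash
python3 -m handwheel '[[[0,0,-4,0,0,0,-1],[0,0,-2,0,0,0,-1],[0,0,0,0,0,0,-1]]]'|sed -n '2p;4p'
for i in 1; do python3 -m handwheel '[[[0,0,-1,0,0,0,-1],[0,0,0,0,0,0,-1]]]'|sed -n '2p;4p'; python3 -m handwheel '[[[0,0,-0.7,0,0,0,-1],[0,0,0,0,0,0,-1]]]'|sed -n '2p;4p'; python3 -m handwheel '[[[0,0,-0.7,0,0,0,-1],[0,0,0,0,0,0,-1]]]'|sed -n '2p;4p'; done
python3 - <<'E'
from rig import *
import cv2,numpy as np
c=capture("scene");i=c["image"];cv2.imwrite("pics/s2.png",cv2.resize(i[230:390,60:260,::-1],(800,600) if 0 else (750,600),interpolation=cv2.INTER_CUBIC))
E
```

```text
eef_pos: [431.0, -250.3, 45.8]
force: [-0.3, 0.2, -3.2]
eef_pos: [431.0, -250.4, 44.8]
force: [-0.1, -0.9, -1.6]
eef_pos: [431.1, -250.4, 44.7]
force: [-1.7, -0.4, 5.6]
eef_pos: [431.2, -250.4, 44.7]
force: [-3.7, 0.1, 13.0]
```

View pics/s2.png

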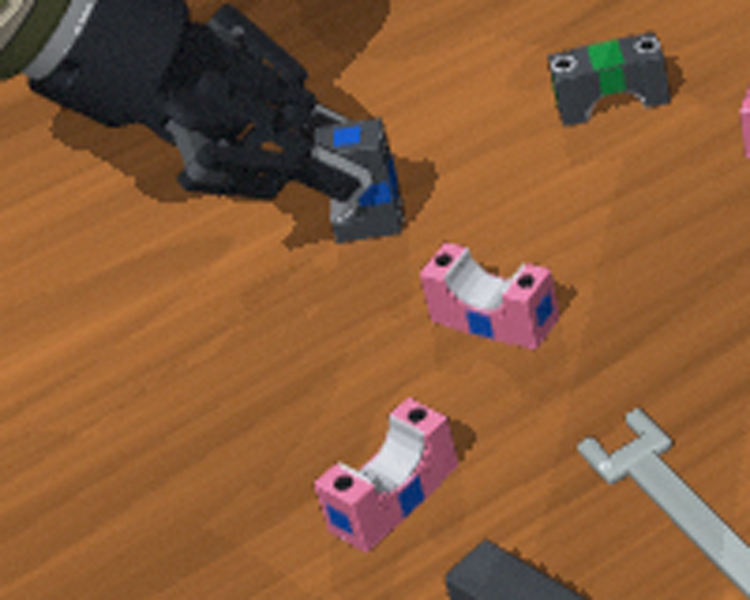

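The blue cap stands on its end with its feet towards the arm, as planned (crop 360,185). Releasing, then going round to the other side.

```bash
python3 -m handwheel '[[[0,0,0,0,0,0,-0.3],[0,0,0,0,0,0,0.2],[0,0,0,0,0,0,0.2],[-7,-12,14,0,0,0,0.2],[-11,-19,22,0,0,0,0.2],[-11,-19,30,0,0,0,0.2]]]'
python3 -m handwheel '[[[0,0,10,-8.66,5,0,0.2],[0,0,0,-8.66,5,0,0.2],[4,8,0,-8.66,5,0,0.2],[4,8,0,-8.66,5,0,0.2],[4,8,0,-8.66,5,0,0.2],[4,8,0,-8.66,5,0,0.2],[4,8,0,-8.66,5,0,0.2],[4,8,0,-8.66,5,0,0.2]]]'
python3 -m handwheel '[[[4,4,0,-8.66,5,0,0.2],[0,0,0,0,0,0,0.2]]]' | head -2
python3 - <<'E'
from g import *
go([432.3,-248.4,34],target(60,45,240));print(np.round(sense()["joints"],2))
from h import *
for n in("top","scene"):
    c=capture(n);np.save(f"pics/{n}3.npy",c,allow_pickle=True)
    cv2.imwrite(f"pics/{n}3.png",c["image"][:,:,::-1])
E
```

```text
time_s: 15.45
eef_pos: [401.5, -300.4, 109.6]
ee_rot: [-0.193, 0.801, 0.459, 0.332]
force: [-0.3, 0.2, -0.5]
grip_width: 0.603
grip_force: 0.0
time_s: 16.45
eef_pos: [426.5, -251.9, 119.9]
ee_rot: [0.154, 0.827, 0.475, -0.26]
force: [-0.4, 0.1, -0.4]
grip_width: 0.603
grip_force: 0.0
time_s: 16.7
eef_pos: [430.3, -246.6, 117.7]
shift [  2.   -1.8 -83.7] turn [-0.1  0.2 -0.1] t 16.7 pos [ 430.3 -246.6  117.7]
[-0.41  0.55  1.71 -0.86  1.17  0.59]
```

View pics/scene3.png

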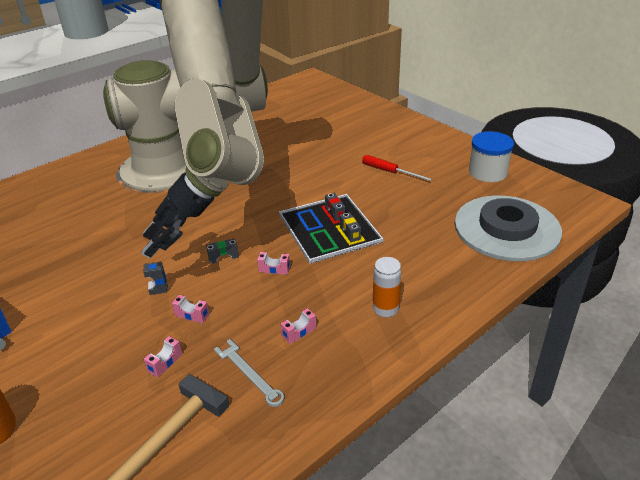

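```bash
python3 - <<'E'
from h import *
T,S=load("pics/top3.npy"),load("pics/scene3.npy")
K,R,t=cam(T);p=K@(R@np.array([431.7,-249.4,64])+t);p=(p[:2]/p[2]).round().astype(int);print(p)
o=[]
for c,(x,y) in((T,(p[0]-20,p[1]-20)),(S,(135,258))):
    o.append(cv2.resize(c["image"][y:y+40,x:x+40,::-1],(400,400),interpolation=cv2.INTER_NEAREST))
cv2.imwrite("pics/crop3.png",np.hstack(o))
for n,c,r in(("T",T,(p[0]-22,p[1]-22,p[0]+22,p[1]+22)),("S",S,(135,255,175,300))):print(n,[b[:2] for b in blobs(colour(c,"blue"),r,4)])
E
```

```text
[484 318]
T [(58, [483.7, 317.2])]
S [(37, [152.2, 266.0]), (72, [160.7, 280.5])]
```

View pics/crop3.png

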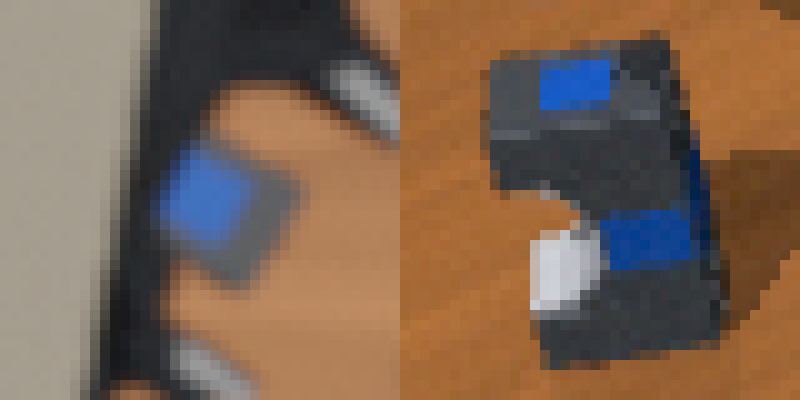

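The cap stands upright with its arch to the left. Its top end patch is at top (483.7,317.2) and scene (152.2,266.0).

```bash
python3 - <<'E'
from h import *
T,S=load("pics/top3.npy"),load("pics/scene3.npy")
print(tri(T,S,(483.7,317.2),(152.2,266.0)), plane(T,(483.7,317.2),64))
# face: middle of the top face seen in crop (corners 155..300,140..290)
print(plane(T,(464+22.5-.5,298+21.5-.5),64))
E
python3 -m handwheel '[[[1,-1,-20,0,0,0,0.2],[1,-0.8,-20,0,0,0,0.2],[0,0,-20,0,0,0,0.2],[0,0,-14,0,0,0,0.2],[0,0,-9,0,0,0,0.2],[0,0,0,0,0,0,0.2]]]'
python3 - <<'E'
from g import *
go([432.3,-248.4,34],target(60,45,240))
E
```

```text
(array([ 433.3, -249.1,   62.6]), array([0.2, 0.1])) [[ 433.21529406 -249.01769241   64.        ]]
[[ 429.75352821 -253.62701147   64.        ]]
time_s: 17.55
eef_pos: [431.8, -250.0, 35.8]
ee_rot: [0.192, 0.801, 0.461, -0.33]
force: [-0.9, 0.3, -0.1]
grip_width: 0.598
grip_force: 0.0
shift [ 0.5  1.6 -1.8] turn [-0.   0.3  0.1] t 17.55 pos [ 431.8 -250.    35.8]
```

```bash
python3 -m handwheel '[[[1.2,2,0,0,0,0,0.2],[0,0,0,0,0,0,-1],[0,0,0,0,0,0,-1],[0,0,0,0,0,0,-1],[0,0,0,0,0,0,-1],[0,0,0,0,0,0,-1]]]' 70
python3 -m handwheel '[[[0,0,8,0,0,0,-1],[0,0,25,0,0,0,-1],[0,0,35,0,0,0,-1],[0,0,25,7.8,-4.5,0,-1],[0,0,10,7.8,-4.5,0,-1],[0,0,0,7.8,-4.5,0,-1],[0,0,0,7.8,-4.5,0,-1],[0,0,0,7.8,-4.5,0,-1]]]'
python3 -m handwheel '[[[4,38,0,0,0,10.2,-1],[4,38,0,0,0,10.2,-1],[4,38,0,0,0,10.2,-1],[4,38,0,0,0,10.2,-1],[4,38,0,0,0,10.2,-1],[4,38,0,0,0,10.2,-1],[4,38,0,0,0,10.2,-1],[4,38,0,0,0,10.2,-1]]]'
python3 - <<'E'
from g import *
go([470.6,131.6,110],target(161.5));print(np.round(sense()["joints"],2))
E
```

```text
time_s: 18.3
eef_pos: [433.4, -248.1, 36.9]
ee_rot: [0.193, 0.802, 0.46, -0.329]
force: [1.6, 3.8, 6.4]
grip_width: 0.292
grip_force: 69.1
time_s: 19.3
eef_pos: [433.1, -248.0, 139.9]
ee_rot: [-0.001, 0.867, 0.498, 0.004]
force: [0.0, -0.1, -3.4]
grip_width: 0.294
grip_force: 68.8
time_s: 20.3
eef_pos: [464.8, 57.2, 139.4]
ee_rot: [-0.001, 0.328, 0.945, 0.001]
force: [-0.9, 0.6, -3.4]
grip_width: 0.292
grip_force: 68.9
shift [  5.8  74.4 -29.4] turn [-0.2 -0.1 19.8] t 20.3 pos [464.8  57.2 139.4]
[-0.13  0.3   1.8   0.    1.05 -1.03]
```

```bash
python3 -m handwheel '[[[3,37,0,0,0,9.9,-1],[3,37,0,0,0,9.9,-1],[0,0,0,2.86,8.53,0,-1],[0,0,0,2.86,8.53,0,-1],[0,0,0,2.86,8.53,0,-1],[0,0,0,2.86,8.53,0,-1],[0,0,0,2.86,8.53,0,-1]]]'
python3 -m handwheel '[[[0,0,-30,0,0,0,-1],[0,0,-30,0,0,0,-1],[0,0,-20,0,0,0,-1],[0,0,-20,0,0,0,-1],[0,0,0,0,0,0,-1]]]'
python3 - <<'E'
from g import *
go([471.3,131.4,25.5],target(161.5,45,161.5));print(np.round(sense()["joints"],2))
E
```

```text
time_s: 21.18
eef_pos: [471.4, 129.7, 139.5]
ee_rot: [-0.381, 0.152, 0.91, 0.062]
force: [0.2, 0.3, -2.7]
grip_width: 0.293
grip_force: 69.3
time_s: 21.8
eef_pos: [470.7, 130.0, 38.5]
ee_rot: [-0.38, 0.152, 0.91, 0.061]
force: [0.3, -0.3, -3.0]
grip_width: 0.293
grip_force: 69.3
shift [  0.6   1.4 -13. ] turn [ 0.1 -0.3  0.4] t 21.8 pos [470.7 130.   38.5]
[-0.07  0.87  1.34  0.18  1.7  -1.36]
```

```bash
python3 -m handwheel '[[[0.6,1.4,-6,0,-0.1,0.2,-1],[0,0,-4,0,0,0,-1],[0,0,0,0,0,0,-1]]]'|sed -n '2p;4p'
python3 -m handwheel '[[[0,0,-1,0,0,0,-1],[0,0,0,0,0,0,-1]]]'|sed -n '2p;4p'; python3 -m handwheel '[[[0,0,-0.7,0,0,0,-1],[0,0,0,0,0,0,-1]]]'|sed -n '2p;4p'; python3 -m handwheel '[[[0,0,-0.7,0,0,0,-1],[0,0,0,0,0,0,-1]]]'|sed -n '2p;4p'
python3 -m handwheel '[[[0,0,-0.5,0,0,0,-1],[0,0,0,0,0,0,-1]]]'|sed -n '2,4p'
```

```text
eef_pos: [471.7, 131.4, 29.3]
force: [-0.7, -0.8, -2.1]
eef_pos: [471.8, 131.3, 28.4]
force: [0.5, -0.1, -3.8]
eef_pos: [471.7, 131.3, 27.6]
force: [-0.7, 0.3, -1.9]
eef_pos: [471.7, 131.4, 26.8]
force: [-0.5, -0.9, -2.1]
eef_pos: [471.7, 131.4, 26.4]
ee_rot: [-0.378, 0.15, 0.911, 0.061]
force: [-0.2, -0.6, -3.0]
```

```bash
python3 -m handwheel '[[[0,0,-0.7,0,0,0,-1],[0,0,0,0,0,0,-1]]]'|sed -n '2p;4p'; python3 -m handwheel '[[[0,0,-0.6,0,0,0,-1],[0,0,0,0,0,0,-1]]]'|sed -n '2p;4p'; python3 -m handwheel '[[[0,0,-0.5,0,0,0,-1],[0,0,0,0,0,0,-1]]]'|sed -n '2p;4p'
python3 -m handwheel '[[[0,0,-0.5,0,0,0,-1],[0,0,0,0,0,0,-1]]]'|sed -n '2,4p'
```

```text
eef_pos: [471.8, 131.3, 26.2]
force: [0.0, -1.5, 3.6]
eef_pos: [471.8, 131.3, 26.1]
force: [0.1, -1.6, 8.9]
eef_pos: [471.8, 131.3, 26.1]
force: [-0.2, -0.8, 12.8]
eef_pos: [471.8, 131.3, 26.1]
ee_rot: [-0.379, 0.15, 0.911, 0.061]
force: [-1.2, -1.0, 15.8]
```

```bash
python3 -m handwheel '[[[0,0,0,0,0,0,-0.3],[0,0,0,0,0,0,0.2],[0,0,0,0,0,0,0.2],[8,-2.7,8.4,0,0,0,0.2],[13,-4.5,14,0,0,0,0.2],[20,-7,21,0,0,0,0.2],[0,-20,30,0,0,0,0.2]]]'
python3 -m handwheel '[[[0,-30,20,-2.86,-8.53,0,0.2],[0,-30,0,-2.86,-8.53,0,0.2],[0,-30,0,-2.86,-8.53,0,0.2],[-10,-20,0,-2.86,-8.53,0,0.2],[-10,-20,0,-2.86,-8.53,0,0.2],[-10,-15,0,0,0,-10.4,0.2],[-10,-15,0,0,0,-10.4,0.2],[-10,-15,0,0,0,-10.4,0.2]]]'
python3 - <<'E'
from g import *
go([437,-91.4,15],target(67.8))
from h import *
c=capture("top");np.save("pics/t4.npy",c,allow_pickle=True)
cv2.imwrite("pics/t4.png",cv2.resize(c["image"][200:340,220:360,::-1],(560,560),interpolation=cv2.INTER_CUBIC))
E
```

```text
time_s: 25.05
eef_pos: [513.6, 97.0, 98.1]
ee_rot: [-0.378, 0.15, 0.911, 0.061]
force: [0.2, 0.5, -0.1]
grip_width: 0.602
grip_force: 0.0
time_s: 26.05
eef_pos: [462.9, -78.7, 118.3]
ee_rot: [-0.0, 0.425, 0.905, 0.0]
force: [-0.1, -0.1, -0.3]
grip_width: 0.602
grip_force: 0.0
shift [ -25.9  -12.7 -103.3] turn [ -0.    0.  -61.9] t 26.05 pos [462.9 -78.7 118.3]
```

View pics/t4.png

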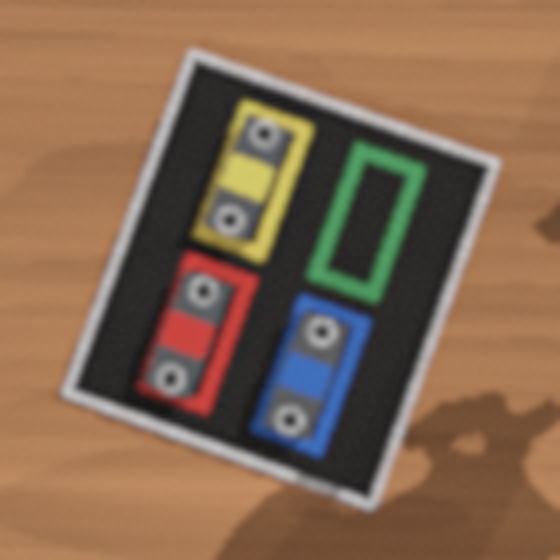

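Blue now stands right way up in its frame, with bolts at crop (321,332) and (289,419). I'll check the numbers and fetch green.

```bash
python3 -m handwheel '[[[-5,-2.5,0,0,0,-10.3,0.2],[-5,-2.5,0,0,0,-10.3,0.2],[-5,-2.5,0,0,0,-10.3,0.2],[-5,-2.5,0,0,0,-10.3,0.2],[-6,-2.7,0,0,0,-10.3,0.2],[0,0,-20,0,0,-10.3,0.2],[0,0,-25,0,0,0,0.2],[0,0,0,0,0,0,0.2]]]'
python3 - <<'E'
from g import *
from h import *
go([437,-91.4,15],target(67.8))
c=load("pics/t4.npy")
f=lambda x,y:((x+.5)/4-.5+220,(y+.5)/4-.5+200)
B=plane(c,[f(203,290),f(172,378),f(264,134),f(230,218),f(321,332),f(289,419)],42)[:,:2]
for i in(0,2,4):
    d=B[i]-B[i+1];print((B[i]+B[i+1])/2,np.degrees(np.arctan2(d[1],d[0])),np.linalg.norm(d))
for n in("red","yellow","blue"):
    h,s,v=cv2.split(cv2.cvtColor(c["image"],cv2.COLOR_RGB2HSV));print
E
```

```text
time_s: 27.1
eef_pos: [436.5, -90.3, 71.9]
ee_rot: [-0.002, 0.827, 0.562, -0.0]
force: [1.0, 0.2, 0.2]
grip_width: 0.6
grip_force: 0.0
shift [  0.5  -1.1 -56.9] turn [-0.2 -0.1 -0.6] t 27.1 pos [436.5 -90.3  71.9]
[488.6958137  195.37279909] -17.65401878357203 48.62812632539338
[572.31869902 166.74819916] -20.303696694358685 47.65060805279738
[468.80797245 133.08745388] -18.641149292595657 48.1711649727708
```

```bash
python3 -m handwheel '[[[0.3,-1,-20,0,0,-0.5,0.2],[0,0,-20,0,0,0,0.2],[0,0,-12,0,0,0,0.2],[0,0,-5,0,0,0,0.2],[0,0,0,0,0,0,0.2],[0,0,0,0,0,0,-1],[0,0,0,0,0,0,-1],[0,0,0,0,0,0,-1]]]' 60
python3 -m handwheel '[[[0,0,0,0,0,0,-1],[0,0,0,0,0,0,-1],[0,0,10,0,0,0,-1],[0,0,30,0,0,0,-1],[0,0,40,0,0,-10,-1],[10,15,10,0,0,-10,-1],[10,20,0,0,0,-10,-1],[15,20,0,0,0,-10,-1]]]'
python3 - <<'E'
from g import *
go([551,104.7,70],target(-18.5))
E
```

```text
time_s: 28.1
eef_pos: [437.4, -91.7, 16.1]
ee_rot: [-0.0, 0.83, 0.558, 0.001]
force: [-1.4, 0.9, 6.8]
grip_width: 0.295
grip_force: 59.8
time_s: 29.1
eef_pos: [472.1, -35.9, 106.0]
ee_rot: [-0.0, 0.971, 0.237, 0.001]
force: [-0.5, 0.2, -2.8]
grip_width: 0.296
grip_force: 59.5
shift [ 78.9 140.6 -36. ] turn [ -0.    0.1 -45.9] t 29.1 pos [472.1 -35.9 106. ]
```

```bash
python3 -m handwheel '[[[16,28,0,0,0,-9.2,-1],[16,28,0,0,0,-9.2,-1],[16,28,0,0,0,-9.2,-1],[16,28,0,0,0,-9.2,-1],[15,28.6,0,0,0,-9.1,-1],[0,0,-30,0,0,0,-1],[0,0,-30,0,0,0,-1],[0,0,0,0,0,0,-1]]]'
python3 - <<'E'
from g import *
go([551,104.7,22],target(-18.5))
E
```

```text
time_s: 30.1
eef_pos: [549.6, 104.1, 44.0]
ee_rot: [0.0, 0.988, -0.157, -0.002]
force: [-0.3, 0.1, -2.3]
grip_width: 0.291
grip_force: 59.5
shift [  1.4   0.6 -22. ] turn [ 0.  -0.2 -0.4] t 30.1 pos [549.6 104.1  44. ]
```

```bash
python3 -m handwheel '[[[1,0.6,-10,0,0,-0.4,-1],[0,0,-8,0,0,0,-1],[0,0,-2,0,0,0,-1],[0,0,0,0,0,0,-1]]]'|sed -n '2,4p'
python3 -m handwheel '[[[0,0,-0.7,0,0,0,-1],[0,0,0,0,0,0,-1]]]'|sed -n '2p;4p'; python3 -m handwheel '[[[0,0,-0.7,0,0,0,-1],[0,0,0,0,0,0,-1]]]'|sed -n '2p;4p'; python3 -m handwheel '[[[0,0,-0.6,0,0,0,-1],[0,0,0,0,0,0,-1]]]'|sed -n '2p;4p'
```

```text
eef_pos: [552.1, 104.6, 25.6]
ee_rot: [0.0, 0.987, -0.161, 0.001]
force: [0.4, 0.1, -2.0]
eef_pos: [552.1, 104.7, 25.0]
force: [0.1, -0.1, -3.2]
eef_pos: [552.0, 104.6, 24.1]
force: [-0.2, -0.2, -2.8]
eef_pos: [552.0, 104.6, 23.4]
force: [0.2, 0.2, -2.0]
```

```bash
python3 -m handwheel '[[[-0.7,0,-0.6,0,0,0,-1],[0,0,0,0,0,0,-1]]]'|sed -n '2p;4p'; python3 -m handwheel '[[[0,0,-0.6,0,0,0,-1],[0,0,0,0,0,0,-1]]]'|sed -n '2p;4p'; python3 -m handwheel '[[[0,0,-0.5,0,0,0,-1],[0,0,0,0,0,0,-1]]]'|sed -n '2p;4p';python3 -m handwheel '[[[0,0,-0.5,0,0,0,-1],[0,0,0,0,0,0,-1]]]'|sed -n '2p;4p'
```

```text
eef_pos: [551.3, 104.6, 22.8]
force: [-0.5, 0.2, -3.5]
eef_pos: [551.3, 104.6, 22.2]
force: [-0.2, -0.7, -3.3]
eef_pos: [551.4, 104.7, 22.2]
force: [-3.9, -1.6, 3.7]
eef_pos: [551.4, 104.7, 22.2]
force: [-5.0, -0.6, 11.1]
```

Contact. Releasing, retreating and inspecting.

```bash
python3 -m handwheel '[[[0,0,0,0,0,0,-0.3],[0,0,0,0,0,0,0.2],[0,0,0,0,0,0,0.2],[0,0,10,0,0,0,0.2],[0,0,30,0,0,0,0.2],[0,-10,40,0,0,0,0.2],[-10,-50,40,0,0,0,0.2],[-10,-50,10,0,0,0,0.2]]]'
python3 -m handwheel '[[[-20,-50,0,0,0,0,0.2],[-20,-50,0,0,0,0,0.2],[-20,-50,0,0,0,0,0.2],[0,0,0,0,0,0,0.2]]]'
python3 - <<'E'
from h import *
from rig import *
a=capture("top");b=capture("scene");np.save("pics/t5.npy",a,allow_pickle=True);np.save("pics/s5.npy",b,allow_pickle=True)
o=np.zeros((560,800,3),np.uint8);o[:400,:400]=cv2.resize(a["image"][200:340,220:360,::-1],(400,400),interpolation=cv2.INTER_CUBIC)
o[:400,400:]=cv2.resize(b["image"][180:280,270:390,::-1],(400,400),interpolation=cv2.INTER_CUBIC)
cv2.imwrite("pics/end.png",o[:400])
# bolts by colour in the top view, tray area
h,s,v=[x.astype(int) for x in cv2.split(cv2.cvtColor(a["image"],cv2.COLOR_RGB2HSV))]
m=((v>120)&(s<80)).astype(np.uint8)
q=[x for x in blobs(m,(250,222,335,322),5) if x[0]<60]
for x in q: print(x[0],x[1],plane(a,x[1],42)[0].round(1))
T0=load("pics/top0.npy")
d=cv2.absdiff(a["image"],T0["image"]).max(2)
for n,r in(("spanner",(458,125,485,218)),("can",(320,115,356,158)),("driver",(140,245,175,345))):print(n,int((d[r[1]:r[3],r[0]:r[2]]>40).sum()))
E
```

```text
time_s: 33.35
eef_pos: [532.4, -4.7, 153.0]
ee_rot: [0.0, 0.987, -0.16, 0.003]
force: [1.1, -0.2, -0.4]
grip_width: 0.596
grip_force: 0.0
time_s: 33.85
eef_pos: [470.8, -156.3, 150.6]
ee_rot: [0.0, 0.987, -0.163, 0.001]
force: [-0.0, 0.6, 0.1]
grip_width: 0.598
grip_force: 0.0
53 [285.4, 232.8] [595.3 159.   42. ]
52 [314.9, 242.4] [576.7  96.2  42. ]
53 [277.0, 254.6] [549.  175.2  42. ]
48 [306.7, 264.6] [529.6 112.2  42. ]
51 [270.4, 272.2] [511.7 187.9  42. ]
52 [300.2, 282.5] [491.9 124.7  42. ]
50 [262.2, 294.4] [464.9 203.6  42. ]
52 [292.0, 304.6] [445.5 140.5  42. ]
spanner 0
can 0
driver 0
```

View pics/end.png

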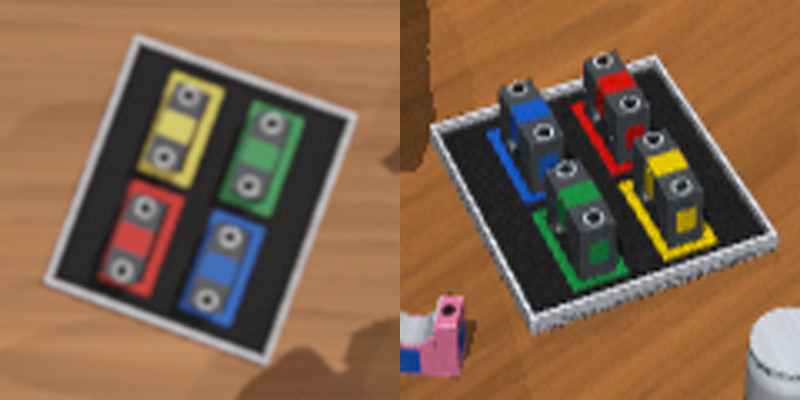

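All four caps stand on their feet in their own frames. Centres are within about 2 mm of the frames and square to within 1°. The spanner, can and screwdriver show no change in the images.

```bash
python3 -c "
from rig import *
print(finish_job())"
```

```text
the job is handed in; nothing more can be done
None
```

The job is handed in at about 34 s: red, blue (turned over) and green now stand arch down in their own places beside the untouched yellow one, within about 2 mm of centre by camera (green the furthest off), and the spray can, spanner and screwdriver did not move.

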